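# Clear a stray sauce bottle and pack the last cheese wedge head to tail

## Robot

A 6-joint arm with a two-finger parallel gripper is mounted at the origin on the work surface. World frame = base frame: x ahead of the robot, y to its left, z up, the work surface at z = 0. Lengths are in m, angles in degrees, forces in N, time in s.
With the tool pointing down it reaches from about 0.35 to 0.95 m from the base axis. Payload 17.4 kg.
Tool frame: the origin (TCP) lies where the fingers leave the gripper's body, on its centre line; the fingertips stand 84 mm ahead of it and the grasp point (between the pads) lies 65 mm ahead of it; z points along the fingers, y is the line along which they close (so a half turn about z gives the same grasp; the last joint's range is limited). The gripper opens to 93 mm and grips with 3 to 60 N. Pads are 15 mm wide; open, the fingers measure 128 mm over their backs; the gripper's body (75 mm by 188 mm) begins 65 mm behind the grasp point.
Start: joints at [-75.161, 6.646, 82.598, -0, 90.757, -2.166], TCP at [0.197, -0.645, 0.303] pointing down, gripper open.
Joint ranges: [-162.19, 162.19], [-47.58, 125.68], [4.15, 143.07], [-65.23, 245.23], [0.69, 171.88], [-170.13, 170.13]. Speed limits (degrees/s): [108.29, 108.29, 127.2, 180, 180, 180].

## Interface

Orientations are given as [roll, pitch, yaw] about the fixed x, y, z axes, in that order (R = Rz(yaw) Ry(pitch) Rx(roll)).
In Python, from bench import env, capture, finish_job gives the robot as it stands.
- The arm moves only by the shell command python3 -m handwheel 'ROWS' [FORCE]. ROWS is JSON, a list that holds one entry, the list of rows, each a list of 7 numbers: the shift along the tool's x, y, z as a fraction of full scale, then the turn, a rotation vector about the tool's x, y, z as a fraction of full scale, then the finger opening in mm, from 0 to 93. In form: [[[x, y, z, ax, ay, az, fingers], ...]]. A call has 1 to 20 rows; each row shifts and turns the commanded pose from where the row before left it, along the tool's axes as they then stand; what a row does not reach is not made up. Full scale, the value 1, is 0.04 m for a shift and 0.08 rad for a turn. A row lasts 1/10 s, in which the tool goes at most 50 mm and 8.59 degrees, less where a joint would pass 70% of its speed; a pose out of reach is approached as far as the arm can. A call with a number of a shift or a turn outside -1 to 1 is refused whole. A call with a gripper value outside its range is refused whole. The fingers move at their own pace and stop on an object; FORCE is the grip in N (left out, the last holds). Time passes only in rows, so rows that do not move let the fingers close. It gives the time, the measured TCP pose, the force, the opening and the grip force at its end, in the units of the state.
- env.read_state(): the state, without advancing time (a new reading comes with each control period).
- capture(name): name is "side" or "top"; returns a dict with "image" (480x640x3 uint8, red, green, blue), "fov_y" (degrees; the focal length in pixels is half the picture's height over the tangent of half this angle, whatever the lens; pixels are square), "cx", "cy" (the principal point, pixels), "dist_coeffs" ([k1, k2, p1, p2, k3] as OpenCV has them; the pictures are not rectified), "eye" and "rotation" of the camera in the world. Camera axes: x right, y down, z forward; pixel columns grow to the right and rows downward; lengths in m; the calibration is good to about 2 mm. A picture is of the moment at which its call begins. There is no depth.
- finish_job(): hands the job in; it is judged then, once.
The state is a dict: "time": time; "joint_positions": joint angles; "dq": joint speeds; "effort": joint torques, N m; "position": TCP position; "tcp_rot": TCP orientation; "contact_force": force on the tool from outside, world axes, zero at the start; "moment": the same for the moment, N m; "width": finger opening in m; "grip_force": force on a finger pad.
Only numpy, scipy, OpenCV 4.12 (cv2) and the standard library are available. Lean on these libraries where they do the work, as an engineer would, in place of code of your own. Each camera call takes 0.05 s, during which the arm holds its last target. There are 200 camera calls.

## Task

A stray sauce bottle has been left in the one free gap of the cheese display tray: take it out and stand it upright in the empty low returns box, without tipping it over or dropping it. Then put the cheese wedge that lies loose on the counter into that gap, standing head to tail with its neighbour (narrow end down on the tray floor, sloping side against the neighbour's slope), so that the two fill the bay; lower it gently rather than dropping it. Leave the other cheeses in the tray and the can, jar and carton where they are.

Things in the scene. Friction and masses are not known exactly. Their poses are not given: they have to be found in the camera images.
- wedge: Loose cheese wedge, rind on its wide end, 0.2 kg, rigid prism 100 mm long, 45 thick, 54 across the wide end, 34 across the narrow. Starts lying on its straight side, slope up. Origin: centre of the straight side's face. x: to the narrow end (x = -50 wide end, +50 narrow). y: thickness, parallel grip faces at y = +-22.5. z: from straight to sloping side (z = 54 at wide end, 34 at narrow)
- wedge_foot (a point): centre of the loose wedge's narrow end face (34 x 45 mm), at x = 50, y = 0, z = 17 mm of wedge; same axes. Stood on this end the wedge stays up by itself but topples if leaned about 10 degrees
- wedge_head (a point): centre of the loose wedge's wide end face (54 x 45 mm), at x = -50, y = 0, z = 27 mm of wedge; same axes
- tray: Fixed steel display tray, 200 mm (y) x 61 mm (x); origin: centre of underside, z up. Floor 5 mm thick. Three panels across it, 4 mm thick, tops 130 mm above the counter, centred at y = -98, 0, 98, make two bays 94 mm long inside (y). Lips along both long sides 4 mm thick, tops 27 mm above the counter, 53 mm apart inside. Tops of the packed wedges 105 mm above the counter
- place_a (a point): point on the tray floor for the centre of the narrow end, in the -y bay: (0, -21.5, 5) mm in the tray's frame; axes as the tray. A wedge placed there has its straight side to the +y panel, its slope to -y against cheese_a. The gap there is about 40 mm long (y) at the floor, 60 mm at the wedges' tops; a filled bay has about 6 mm slack
- place_b (a point): the same in the +y bay, next to cheese_b: (0, 76.5, 5) mm in the tray's frame. One of place_a and place_b holds the bottle at the start, the other holds cheese_c
- bottle: Stray sauce bottle, upright in the tray's free gap, glass, 0.13 kg, 142 mm high: round body 32 mm across up to 80 mm, narrowing to a neck 18 mm across from 104 mm, white cylindrical cap 24 mm across from 114 to 142 mm. Origin at the centre of its base, z up its axis
- returns: Fixed empty low open grey box for returns, 140 x 140 mm outside, 28 mm high, walls and floor 4 mm thick. Origin at the centre of its underside, z up
- cheese_a: identical wedge standing wide end down in the tray's -y bay, straight side against the -y panel; leave it. Origin at the middle of the foot of its straight side; z up
- cheese_b: identical cheese wedge standing wide end down in the tray's +y bay; leave it. Origin as cheese_a
- cheese_c: identical cheese wedge standing narrow end down at place_a or place_b, wherever the bottle is not; leave it. Origin at the centre of its narrow end's face, z up
- can: bystander food can, 74 mm across, 105 mm high, origin at the centre of its base; leave it
- jar: bystander jar, 68 mm across, 110 mm high, origin at the centre of its base; leave it
- carton: bystander small cardboard carton, 70 (x) x 110 (y) x 50 mm high, origin at the centre of its base; leave it

How it is judged:
By the outcome, as a careful person would: the job done as asked, in the order asked, and still so for the second after the job is handed in, with the robot touching nothing.
It also fails if it takes over 72 s, if anything falls off the work surface, if the arm or the gripper's body presses on something with over 40 N, if the wrist force passes 120 N, or if a joint passes its speed limit or range.

## Working session

There is one attempt and no reset: what is moved stays moved. The work goes in short steps, Python scripts to look and compute and a shell command to move; the robot and the scene stay as the last step left them, time stands still between calls to the robot, and variables do not carry over. Pictures are saved under pics/ and viewed, at most 10 in all, crops included, and the job is handed in when it is done.

```bash
mkdir -p pics; ls
cat > h.py <<'E'
import numpy as np, cv2, json
from bench import env, capture, finish_job
def K(c):
    f=c["image"].shape[0]/2/np.tan(np.radians(c["fov_y"])/2)
    return np.array([[f,0,c["cx"]],[0,f,c["cy"]],[0,0,1.]])
def ray(c,uv):
    p=cv2.undistortPoints(np.array(uv,float).reshape(-1,1,2),K(c),np.array(c["dist_coeffs"],float)).reshape(-1,2)
    d=np.c_[p,np.ones(len(p))]@np.array(c["rotation"]).T
    return np.array(c["eye"]),d
def onz(c,uv,z):
    e,d=ray(c,uv); return e+d*((z-e[2])/d[:,2])[:,None]
def proj(c,P):
    R=np.array(c["rotation"]); t=-R.T@np.array(c["eye"])
    return cv2.projectPoints(np.array(P,float).reshape(-1,3),cv2.Rodrigues(R.T)[0],t,K(c),np.array(c["dist_coeffs"],float))[0].reshape(-1,2)
def save(c,n): cv2.imwrite(f"pics/{n}.png",cv2.cvtColor(c["image"],cv2.COLOR_RGB2BGR))
E
python3 - <<'E'
from h import *
for n in("top","side"):
    c=capture(n); save(c,n+"0"); print(n,c["eye"],np.round(c["rotation"],3).tolist(),c["fov_y"],c["dist_coeffs"])
print(env.read_state())
E
```

```text
pics
top [ 0.32892554 -0.07119263  0.98506853] [-169.033, -1.607, -90.765] 52.834951536380075 [-0.12028528  0.          0.          0.          0.        ]
side [0.36817867 0.77676013 0.55641486] [-120.292, 0.839, -170.702] 51.766706846112015 [-0.11321021  0.          0.          0.          0.        ]
{'time': 0.1, 'joint_positions': array([-7.51621854e+01,  6.67149645e+00,  8.26291870e+01, -1.04535897e-03,
        9.07556253e+01, -2.16493288e+00]), 'dq': array([ 0.08959023, -0.11606719,  0.01546016,  0.03613883, -0.06454028,
        0.0289388 ]), 'effort': array([ 2.84567010e-03, -7.22890663e+01, -6.23867512e+01,  7.81430304e-02,
        2.27626716e-02, -8.61738363e-05]), 'position': array([ 0.19735879, -0.64542062,  0.30210715]), 'tcp_rot': array([-1.79943692e+02, -1.08259726e-03,  1.70027336e+01]), 'contact_force': array([-0.24899745, -0.40561819,  0.34207271]), 'moment': array([-0.01904721, -0.02395289,  0.02963232]), 'grip_force': 0.0, 'width': 0.09259174149629915}
```

View pics/top0.png

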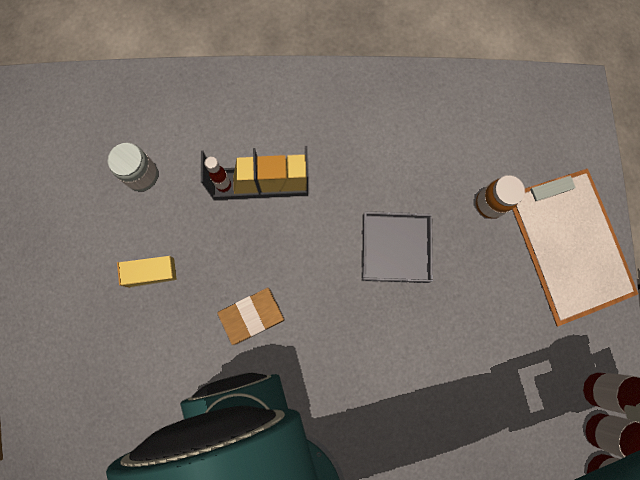

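View pics/side0.png

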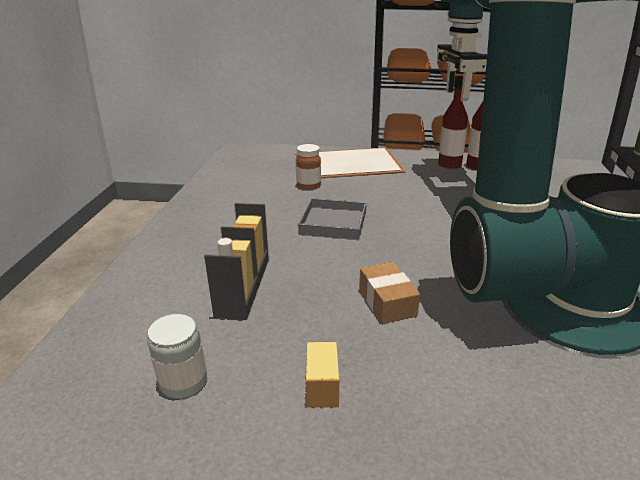

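The top view shows the bottle at (215,170) in the left (+y) bay, so the target is place_b. The loose wedge is at (146,270) with its rind towards +y, the carton is at (250,315), and the returns box is at (397,247). In the side view the wedge's rind end faces the camera at (322,390). `rotation` is given as rpy.

```bash
cat > fix.py <<'E'
s=open('h.py').read()
s=s.replace('np.array(c["rotation"])','RM(c)').replace('def K(c)','from scipy.spatial.transform import Rotation as Rn\ndef RM(c): return Rn.from_euler("xyz",c["rotation"],degrees=True).as_matrix()\ndef K(c)')
open('h.py','w').write(s)
E
python3 fix.py
python3 - <<'E'
from h import *
c=capture("top"); s=capture("side")
im=c["image"]; hsv=cv2.cvtColor(im,cv2.COLOR_RGB2HSV)
def sub(m,x0,y0,x1,y1):
    z=np.zeros_like(m); z[y0:y1,x0:x1]=m[y0:y1,x0:x1]; return z
# wedge
m=sub(cv2.inRange(hsv,(15,100,130),(35,255,255)),100,240,195,300)
ct=max(cv2.findContours(m,cv2.RETR_EXTERNAL,cv2.CHAIN_APPROX_NONE)[0],key=cv2.contourArea)
ap=cv2.approxPolyDP(ct,3,True).reshape(-1,2); print("wedge px",ap.tolist(),cv2.minAreaRect(ct))
for z in(.034,.054): print(z,np.round(onz(c,ap,z),4).tolist())
hs=cv2.cvtColor(s["image"],cv2.COLOR_RGB2HSV)
m=sub(cv2.inRange(hs,(8,100,60),(35,255,255)),290,330,350,415)
ct=max(cv2.findContours(m,cv2.RETR_EXTERNAL,cv2.CHAIN_APPROX_NONE)[0],key=cv2.contourArea)
ap=cv2.approxPolyDP(ct,2.5,True).reshape(-1,2); print("side wedge",ap.tolist()); print(np.round(onz(s,ap,0),4).tolist(),np.round(onz(s,ap,.054),4).tolist())
# box, dark pixels
g=cv2.cvtColor(im,cv2.COLOR_RGB2GRAY)
m=sub(cv2.inRange(g,0,75),350,200,445,295)
p=cv2.findNonZero(m); r=cv2.minAreaRect(p); print("box",r,np.round(onz(c,[r[0]],.028),4),np.round(onz(c,cv2.boxPoints(r),.028),4).tolist())
# cap
m=sub(cv2.inRange(hsv,(0,0,150),(179,70,255)),195,145,230,180)
p=cv2.findNonZero(m); print("cap",cv2.minEnclosingCircle(p)); print(onz(c,[cv2.minEnclosingCircle(p)[0]],.147))
a=cv2.resize(im[130:210,185:325],None,fx=5.5,fy=5.5,interpolation=cv2.INTER_NEAREST)
cv2.imwrite("pics/c1.png",a[...,::-1])
b=cv2.resize(s["image"][195:325,195:285],None,fx=4.5,fy=4.5,interpolation=cv2.INTER_NEAREST)
cv2.imwrite("pics/c2.png",b[...,::-1])
E
```

```text
wedge px [[169, 256], [117, 262], [119, 284], [171, 278]] ((144.0231170654297, 270.18463134765625), (23.194494247436523, 54.07914352416992), 82.87498474121094)
0.034 [[0.4765, 0.2018, 0.034], [0.4648, 0.3078, 0.034], [0.4206, 0.3011, 0.034], [0.4323, 0.1959, 0.034]]
0.054 [[0.4734, 0.196, 0.054], [0.462, 0.2998, 0.054], [0.4187, 0.2932, 0.054], [0.4302, 0.1903, 0.054]]
side wedge [[308, 342], [306, 404], [312, 407], [338, 406], [335, 342]]
[[0.4843, 0.1665, 0.0], [0.4647, 0.2976, 0.0], [0.4553, 0.3018, 0.0], [0.4188, 0.2945, 0.0], [0.44, 0.16, 0.0]] [[0.4731, 0.2257, 0.054], [0.4554, 0.3441, 0.054], [0.4468, 0.3479, 0.054], [0.4139, 0.3413, 0.054], [0.4331, 0.2199, 0.054]]
box ((396.0, 248.0), (68.0, 68.0), 90.0) [[ 0.49   -0.2543  0.028 ]] [[0.5611, -0.1872, 0.028], [0.5604, -0.3285, 0.028], [0.42, -0.3206, 0.028], [0.4219, -0.1831, 0.028]]
cap ((215.5, 166.5), 12.349188804626465)
[[0.62329879 0.09185622 0.147     ]]
```

View pics/c1.png

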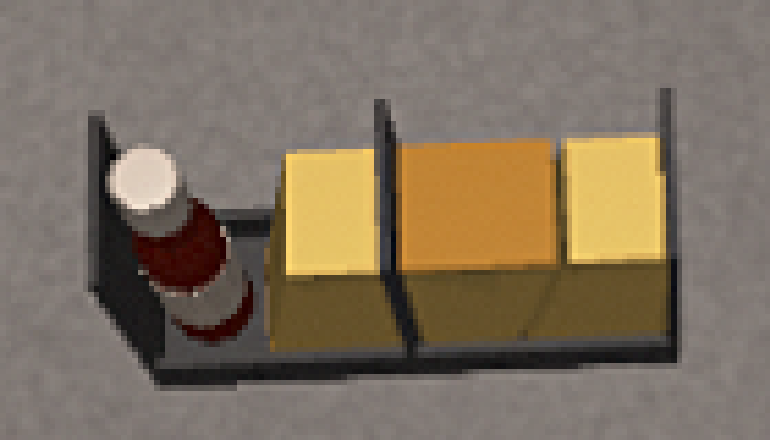

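View pics/c2.png

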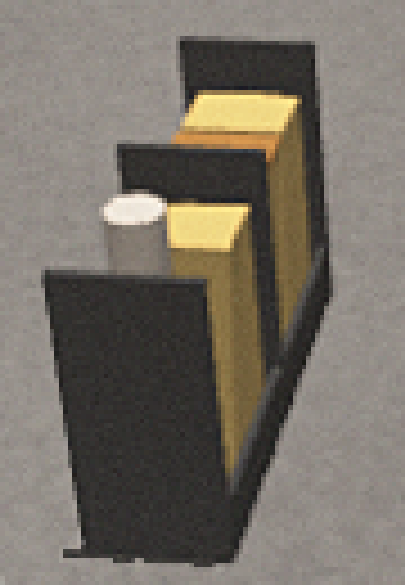

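The close crops show the cap centre at crop (145,180), which is about px (211.4,162.7). The panel tops run far to near: left (96,112)-(97,290), middle (382,100)-(391,273), right (668,88)-(673,258). cheese_b's top is visible left of the middle panel, with the free gap next to the left panel.

Run:
```python
from h import *
c=capture("top"); s=capture("side")
f=lambda P:np.array(P)/5.5+[185,130]-0.5
g=lambda P:np.array(P)/4.5+[195,195]-0.5
np.set_printoptions(suppress=True,precision=4)
print("cap",onz(c,f([[145,180]]),.147)[:,:2], "side",onz(s,g([[135,211]]),.147)[:,:2])
print("panels top L,M,R far/near",onz(c,f([[96,112],[97,290],[382,100],[391,273],[668,88],[673,258]]),.130)[:,:2])
print("side panels L,M,R far/near",onz(s,g([[44,271],[207,281],[118,145],[270,153],[180,39],[314,44]]),.130)[:,:2])
print("cheese_b top fl,fr,nl,nr",onz(c,f([[285,152],[376,150],[286,276],[379,275]]),.105)[:,:2])
print("tray near base corners",onz(c,f([[157,385],[677,360]]),.0)[:,:2])
print("carton/jar/can",onz(c,[[250,315],[127,158],[510,190]],.05)[:,:2])
```

```text
cap [[0.6316 0.1007]] side [[0.6319 0.1067]]
panels top L,M,R far/near [[ 0.6625  0.122 ]
 [ 0.599   0.119 ]
 [ 0.6658  0.0241]
 [ 0.6039  0.02  ]
 [ 0.6695 -0.0734]
 [ 0.6086 -0.0747]]
side panels L,M,R far/near [[ 0.6627  0.1256]
 [ 0.6009  0.1238]
 [ 0.6665  0.0288]
 [ 0.6033  0.0271]
 [ 0.6705 -0.0691]
 [ 0.6102 -0.0718]]
cheese_b top fl,fr,nl,nr [[0.6566 0.0605]
 [0.657  0.0287]
 [0.6112 0.059 ]
 [0.6113 0.0268]]
tray near base corners [[ 0.6017  0.1232]
 [ 0.61   -0.0765]]
carton/jar/can [[ 0.3585  0.0362]
 [ 0.6787  0.296 ]
 [ 0.6059 -0.4962]]
```

```bash
python3 -m handwheel '[[[0,0,0,0,0,-0.97,60],[0,0,0,0,0,-0.97,60],[0,0,0,0,0,-0.97,60],[0,0,0,0,0,-0.97,60],[0,0,0,0,0,-0.97,60],[0,0,0,0,0,-0.97,60],[0,0,0,0,0,-0.97,60],[0,0,0,0,0,-0.97,60],[0,0,0,0,0,-0.97,60],[0,0,0,0,0,-0.97,60],[0,0,0,0,0,-0.97,60],[0,0,0,0,0,-0.97,60],[0,0,0,0,0,-0.97,60],[0,0,0,0,0,-0.97,60],[0,0,0,0,0,-0.97,60],[0,0,0,0,0,-0.97,60],[0,0,0,0,0,-0.97,60]]]' 25
python3 -m handwheel '[[[0.91,0.58,0,0,0,0,60],[0.91,0.58,0,0,0,0,60],[0.91,0.58,0,0,0,0,60],[0.91,0.58,0,0,0,0,60],[0.91,0.58,0,0,0,0,60],[0.91,0.58,0,0,0,0,60],[0.91,0.58,0,0,0,0,60],[0.91,0.58,0,0,0,0,60],[0.91,0.58,0,0,0,0,60],[0.91,0.58,0,0,0,0,60],[0.91,0.58,0,0,0,0,60],[0.91,0.58,0,0,0,0,60],[0.91,0.58,0,0,0,0,60],[0.91,0.58,0,0,0,0,60],[0.91,0.58,0,0,0,0,60],[0.91,0.58,0,0,0,0,60],[0.91,0.58,0,0,0,0,60],[0.91,0.58,0,0,0,0,60],[0.91,0.58,0,0,0,0,60],[0,0,0,0,0,0,60]]]'
```

```text
time: 2.0
position: [0.1974, -0.6455, 0.3027]
tcp_rot: [-180.0, -0.0, 92.8]
contact_force: [-0.7, -0.1, 0.8]
width: 0.0599
grip_force: 0.0
time: 4.0
position: [0.6078, 0.069, 0.3019]
tcp_rot: [-180.0, -0.0, 92.8]
contact_force: [0.1, -0.7, -0.6]
width: 0.0601
grip_force: 0.0
```

```bash
python3 -m handwheel '[[[0.81,0.64,0,0,0,0,60],[0,0,0.8,0,0,0,60],[0,0,0.8,0,0,0,60],[0,0,0.6,0,0,0,60],[0,0,0.3,0,0,0,60],[0,0,0.1,0,0,0,60],[0,0,0,0,0,0,40],[0,0,0,0,0,0,30],[0,0,0,0,0,0,15],[0,0,0,0,0,0,15],[0,0,0,0,0,0,15],[0,0,0,0,0,0,15]]]' 25
python3 - <<'E'
from h import *
c=capture("top"); s=capture("side")
a=cv2.resize(c["image"][110:230,170:330],None,fx=2.5,fy=2.5); b=cv2.resize(s["image"][150:320,180:340],None,fx=2.5,fy=2.5)
o=np.zeros((max(len(a),len(b)),800,3),np.uint8); o[:len(a),:400]=a; o[:len(b),400:]=b
cv2.imwrite("pics/g1.png",o[...,::-1])
E
```

```text
time: 5.2
position: [0.6307, 0.0989, 0.1992]
tcp_rot: [180.0, -0.0, 92.6]
contact_force: [-0.6, 0.5, 2.1]
width: 0.0234
grip_force: 25.0
```

View pics/g1.png

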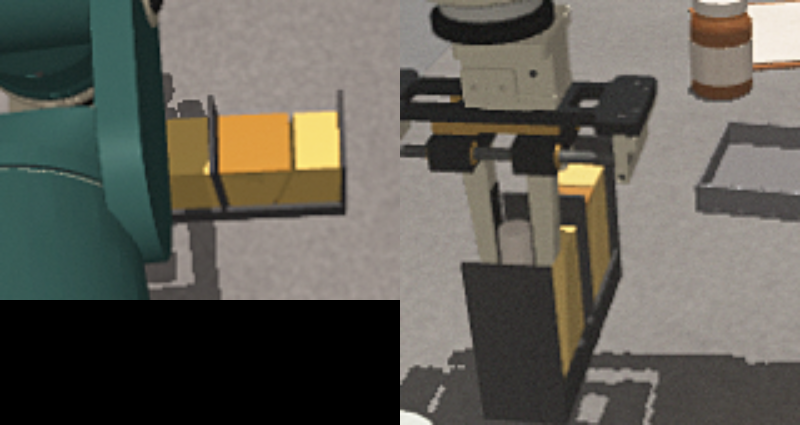

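The side view shows the fingers either side of the cap at (515,240) and the bottle upright. The 23.4 mm opening confirms the grip on the 24 mm cap. Next I lift and carry.

```bash
python3 -m handwheel '[[[0,0,-0.1,0,0,0,15],[0,0,-0.3,0,0,0,15],[0,0,-0.5,0,0,0,15],[0,0,-0.6,0,0,0,15],[0,0,-0.6,0,0,0,15],[0,0,-0.6,0,0,0,15],[0,0,-0.5,0,0,0,15],[0,0,-0.4,0,0,0,15],[0,0,-0.2,0,0,0,15],[0,0,-0.1,0,0,0,15],[0,0,0,0,0,0,15]]]'
python3 -m handwheel '[[[-0.2,-0.1,0,0,0,0,15],[-0.4,-0.2,0,0,0,0,15],[-0.6,-0.3,0,0,0,0,15],[-0.7,-0.3,0,0,0,0,15],[-0.7,-0.3,0,0,0,0,15],[-0.7,-0.3,0,0,0,0,15],[-0.7,-0.3,0,0,0,0,15],[-0.7,-0.3,0,0,0,0,15],[-0.7,-0.3,0,0,0,0,15],[-0.7,-0.3,0,0,0,0,15],[-0.7,-0.3,0,0,0,0,15],[-0.7,-0.3,0,0,0,0,15],[-0.6,-0.3,0,0,0,0,15],[-0.4,-0.2,0,0,0,0,15],[-0.2,-0.1,0,0,0,0,15],[0,0,0,0,0,0,15],[0,0,0,0,0,0,15]]]'
```

```text
time: 6.4
position: [0.6306, 0.0988, 0.3546]
tcp_rot: [-180.0, 0.0, 92.6]
contact_force: [0.7, -0.6, -2.1]
width: 0.0237
grip_force: 25.0
time: 8.1
position: [0.4903, -0.2556, 0.3546]
tcp_rot: [-180.0, -0.0, 92.6]
contact_force: [1.0, -0.3, -2.0]
width: 0.0236
grip_force: 25.0
```

```bash
python3 -m handwheel '[[[0,0,0.3,0,0,0,15],[0,0,0.5,0,0,0,15],[0,0,0.6,0,0,0,15],[0,0,0.6,0,0,0,15],[0,0,0.6,0,0,0,15],[0,0,0.4,0,0,0,15],[0,0,0.3,0,0,0,15],[0,0,0.2,0,0,0,15],[0,0,0.1,0,0,0,15],[0,0,0.1,0,0,0,15],[0,0,0.05,0,0,0,15],[0,0,0.05,0,0,0,15],[0,0,0,0,0,0,15],[0,0,0,0,0,0,15]]]'
python3 - <<'E'
from h import *
s=capture("side")
b=cv2.resize(s["image"][60:260,240:440],None,fx=3,fy=3)
cv2.imwrite("pics/g2.png",b[...,::-1])
E
```

```text
time: 9.5
position: [0.4906, -0.2559, 0.203]
tcp_rot: [180.0, 0.0, 92.6]
contact_force: [-1.0, -0.4, -1.4]
width: 0.0238
grip_force: 25.0
```

View pics/g2.png

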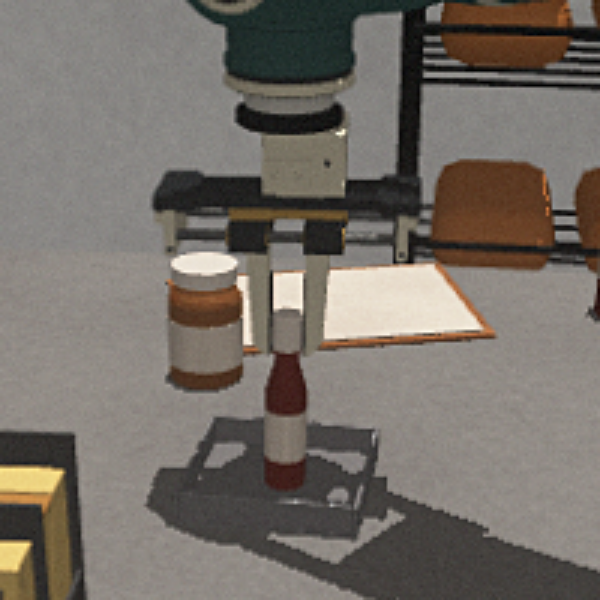

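The bottle hangs upright over the middle of the returns box, with its base at crop (285,485), a few mm above the floor.

```bash
python3 -m handwheel '[[[0,0,0.05,0,0,0,15],[0,0,0.04,0,0,0,15],[0,0,0.01,0,0,0,15],[0,0,0,0,0,0,15]]]'; python3 -m handwheel '[[[0,0,0.02,0,0,0,15],[0,0,0,0,0,0,15],[0,0,0,0,0,0,15]]]'
```

```text
time: 9.95
position: [0.4905, -0.2558, 0.1986]
tcp_rot: [-180.0, -0.0, 92.6]
contact_force: [0.3, 0.4, -1.5]
width: 0.0235
grip_force: 25.0
time: 10.25
position: [0.4906, -0.2559, 0.1981]
tcp_rot: [180.0, 0.0, 92.6]
contact_force: [0.3, 0.3, 1.0]
width: 0.0234
grip_force: 25.0
```

```bash
python3 -m handwheel '[[[0,0,0,0,0,0,26],[0,0,0,0,0,0,32],[0,0,0,0,0,0,60],[0,0,0,0,0,0,60],[0,0,0,0,0,0,60],[0,0,-0.2,0,0,0,60],[0,0,-0.6,0,0,0,60],[0,0,-0.9,0,0,0,60],[0,0,-1,0,0,0,60],[0,0,-0.8,0,0,0,60],[0,0,-0.3,0,0,0,60]]]'
python3 -m handwheel '[[[0.5,-0.05,0,0,0,0,90],[0.97,-0.05,0,0,0,0,90],[0.97,-0.05,0,0,0,0,90],[0.97,-0.05,0,0,0,0,90],[0.97,-0.05,0,0,0,0,90],[0.97,-0.05,0,0,0,0,90],[0.97,-0.05,0,0,0,0,90],[0.97,-0.05,0,0,0,0,90],[0.97,-0.05,0,0,0,0,90],[0.97,-0.05,0,0,0,0,90],[0.97,-0.05,0,0,0,0,90],[0.97,-0.05,0,0,0,0,90],[0.97,-0.05,0,0,0,0,90],[0.97,-0.05,0,0,0,0,90],[0.97,-0.05,0,0,0,0,90],[0.97,-0.05,0,0,0,0,90],[0.97,-0.05,0,0,0,0,90],[0,0,0,0,0,-0.6,90],[0,0,0,0,0,-0.6,90],[0,0,0,0,0,0,90]]]'
python3 -m handwheel '[[[0,0,0,0,-0.9,0,90],[0,0,0,0,-0.9,0,90],[0,0,0,0,-0.9,0,90],[0,0,0,0,-0.9,0,90],[0,0,0,0,-0.9,0,90],[0,0,0,0,-0.9,0,90],[0,0,0,0,-0.9,0,90],[0,0,0,0,-0.9,0,90],[0,0,0,0,-0.9,0,90],[0,0,0,0,-0.9,0,90],[0,0,0,0,-0.9,0,90],[0,0,0,0,-0.9,0,90],[0,0,0,0,-0.9,0,90],[0,0,0,0,-0.9,0,90],[0,0,0,0,-0.5,0,90],[0,0,0,0,0,0,90]]]'
python3 -c "
from h import *
s=env.read_state();print(s['joint_positions'],s['time']);R=Rn.from_euler('xyz',s['tcp_rot'],degrees=True).as_matrix();print(R.round(3))"
```

```text
time: 11.35
position: [0.4907, -0.2559, 0.3542]
tcp_rot: [179.8, 0.1, 92.6]
contact_force: [0.7, 0.0, 0.2]
width: 0.06
grip_force: 0.0
time: 13.35
position: [0.4266, 0.3832, 0.3484]
tcp_rot: [-179.9, 0.1, 98.2]
contact_force: [0.4, -0.5, -0.1]
width: 0.0899
grip_force: 0.0
time: 14.95
position: [0.4271, 0.3828, 0.3484]
tcp_rot: [-179.9, 60.2, 98.1]
contact_force: [0.1, 0.2, -1.4]
width: 0.09
grip_force: 0.0
[ 52.82131833  10.65191972  84.09341388 -48.45631716 124.58353898
  30.68821623] 14.95
[[-0.07   0.99   0.122]
 [ 0.492  0.141 -0.859]
 [-0.868 -0.001 -0.497]]
```

```bash
python3 -m handwheel '[[[0.7,0,0.33,0,0,0,90],[0.7,0,0.33,0,0,0,90],[0.7,0,0.33,0,0,0,90],[0.7,0,0.33,0,0,0,90],[0.7,0,0.33,0,0,0,90],[0.7,0,0.33,0,0,0,90],[0.7,0,0.33,0,0,0,90],[0.7,0,0.33,0,0,0,90],[0,0,0,0,0,0,90],[0,0,0,0,0,0,90]]]'
python3 - <<'E'
from h import *
c=capture("top"); s=capture("side"); st=env.read_state(); print(st["joint_positions"])
a=c["image"][180:380,60:310]; b=s["image"][200:480,180:480]
a=cv2.resize(a,(400,320)); b=cv2.resize(b,(400,373))
o=np.zeros((373,800,3),np.uint8); o[:320,:400]=a; o[:,400:]=b
cv2.imwrite("pics/g3.png",o[...,::-1])
E
```

```text
time: 15.95
position: [0.4247, 0.4028, 0.1038]
tcp_rot: [180.0, 60.0, 98.0]
contact_force: [0.2, -0.1, 1.4]
width: 0.09
grip_force: 0.0
[ 53.9360848   24.15767241  91.57226092 -39.94094821 109.96741153
  48.20621156]
```

View pics/g3.png

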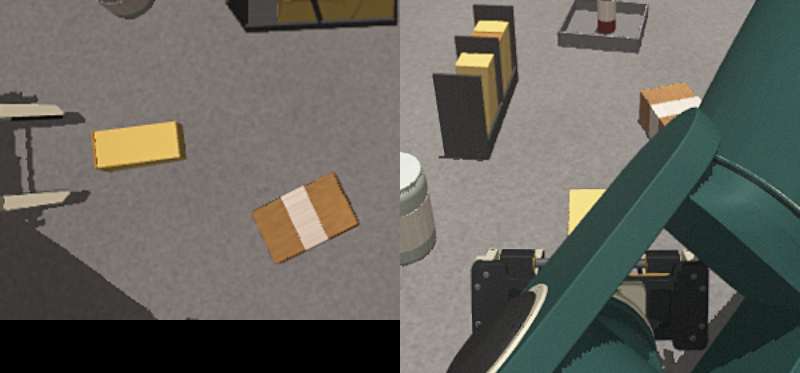

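Left half: the fingertips at (60,112) and (65,195) straddle the wedge's axis, the wide end at (95,150), symmetrically. Right half: the bottle stands in the box at (605,15). I drive in and grip.

```bash
python3 -m handwheel '[[[0.06,0,0.4,0,0,0,90],[0,0,0.5,0,0,0,90],[0,0,0.5,0,0,0,90],[0,0,0.4,0,0,0,90],[0,0,0.27,0,0,0,90],[0,0,0,0,0,0,70],[0,0,0,0,0,0,50],[0,0,0,0,0,0,38],[0,0,0,0,0,0,38],[0,0,0,0,0,0,38],[0,0,0,0,0,0,38],[0,0,0,0,0,0,38]]]' 40
```

```text
time: 17.25
position: [0.4347, 0.3332, 0.0598]
tcp_rot: [180.0, 60.0, 98.1]
contact_force: [0.4, 1.8, 1.2]
width: 0.0452
grip_force: 39.6
```

```bash
python3 -m handwheel '[[[-0.2,0,-0.12,0,0,0,38],[-0.68,0,-0.39,0,0,0,38],[-0.68,0,-0.39,0,0,0,38],[-0.68,0,-0.39,0,0,0,38],[-0.68,0,-0.39,0,0,0,38],[-0.68,0,-0.39,0,0,0,38],[-0.68,0,-0.39,0,0,0,38],[-0.68,0,-0.39,0,0,0,38],[-0.4,0,-0.23,0,0,0,38],[0,0,0,0,0,0,38]]]'
python3 -m handwheel '[[[0,0,0,0,0.5,0,38],[0,0,0,0,0.9,0,38],[0,0,0,0,0.9,0,38],[0,0,0,0,0.9,0,38],[0,0,0,0,0.9,0,38],[0,0,0,0,0.9,0,38],[0,0,0,0,0.9,0,38],[0,0,0,0,0.9,0,38],[0,0,0,0,0.9,0,38],[0,0,0,0,0.9,0,38],[0,0,0,0,0.9,0,38],[0,0,0,0,0.9,0,38],[0,0,0,0,0.9,0,38],[0,0,0,0,0.9,0,38],[0,0,0,0,0.9,0,38],[0,0,0,0,0,0.61,38],[0,0,0,0,0,0.61,38],[0,0,0,0,0,0,38]]]'
python3 -m handwheel '[[[0,0,0,0,0.5,0,38],[0,0,0,0,0.9,0,38],[0,0,0,0,0.9,0,38],[0,0,0,0,0.9,0,38],[0,0,0,0,0.9,0,38],[0,0,0,0,0.9,0,38],[0,0,0,0,0.9,0,38],[0,0,0,0,0.63,0,38],[0,0,0,0,0,0,38]]]'
python3 -c "
from h import *
s=env.read_state();print(s['joint_positions'],s['time']);R=Rn.from_euler('xyz',s['tcp_rot'],degrees=True).as_matrix();print(R.round(3));d=np.array([.6336,.0571,.30])-s['position'];print(d,R.T@d/.04)"
```

```text
time: 18.25
position: [0.4348, 0.3329, 0.3094]
tcp_rot: [179.7, 59.9, 97.8]
contact_force: [-0.3, -0.1, -2.8]
width: 0.0453
grip_force: 39.6
time: 20.05
position: [0.4345, 0.3326, 0.3052]
tcp_rot: [-179.9, 0.1, 92.4]
contact_force: [-0.1, 0.1, -1.5]
width: 0.0448
grip_force: 39.6
time: 20.95
position: [0.4346, 0.3322, 0.3054]
tcp_rot: [-179.9, -29.9, 92.4]
contact_force: [-0.3, -0.3, -2.1]
width: 0.0449
grip_force: 39.6
[ 23.97593265 -16.08326275 106.39240849  28.23588752  79.27498232
  18.73244098] 20.95
[[-0.037  0.999 -0.023]
 [ 0.866  0.043  0.498]
 [ 0.499 -0.002 -0.867]]
[ 0.1990035  -0.27511886 -0.00541821] [-6.20567495  4.6721125  -3.42597378]
```

```bash
python3 -m handwheel '[[[-0.26,0.2,-0.14,0,0,0,38],[-0.52,0.39,-0.285,0,0,0,38],[-0.52,0.39,-0.285,0,0,0,38],[-0.52,0.39,-0.285,0,0,0,38],[-0.52,0.39,-0.285,0,0,0,38],[-0.52,0.39,-0.285,0,0,0,38],[-0.52,0.39,-0.285,0,0,0,38],[-0.52,0.39,-0.285,0,0,0,38],[-0.52,0.39,-0.285,0,0,0,38],[-0.52,0.39,-0.285,0,0,0,38],[-0.52,0.39,-0.285,0,0,0,38],[-0.52,0.39,-0.285,0,0,0,38],[-0.22,0.18,-0.15,0,0,0,38],[0,0,0,0,0,0,38],[0,0,0,0,0,0,38]]]'
python3 - <<'E'
from h import *
c=capture("top"); s=capture("side"); st=env.read_state()
R=Rn.from_euler('xyz',st['tcp_rot'],degrees=True).as_matrix(); print(st['position'],st['tcp_rot'])
foot=st['position']+R@[-.0307,.0007,.1397]; print("foot est",foot,"px",proj(s,[foot]),proj(c,[foot]))
a=cv2.resize(c["image"][110:230,160:320],(400,300)); b=cv2.resize(s["image"][130:330,170:330],(400,500),interpolation=cv2.INTER_NEAREST)
o=np.zeros((500,800,3),np.uint8); o[:300,:400]=a; o[:,400:]=b
cv2.imwrite("pics/g4.png",o[...,::-1])
E
```

```text
time: 22.45
position: [0.6335, 0.0582, 0.3018]
tcp_rot: [-180.0, -29.9, 92.5]
contact_force: [0.0, 0.6, -1.1]
width: 0.0449
grip_force: 39.6
[0.63320528 0.05864011 0.30207984] [-179.99733031  -29.92368759   92.5492191 ]
foot est [0.63198192 0.10170973 0.16568856] px [[224.23113462 230.06314286]] [[208.31260735 158.50588722]]
```

View pics/g4.png

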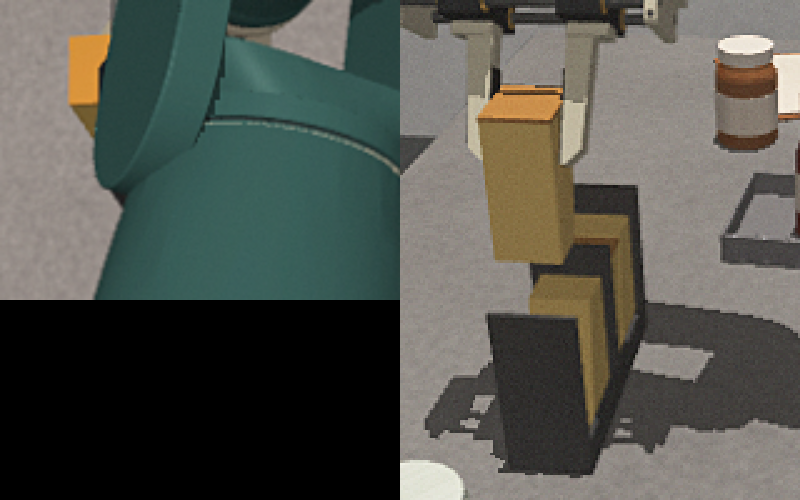

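Left half: the rind's +y edge runs from (69,37) to (69,104). Right half: the wedge hangs upright, narrow end down, above the gap. Its straight face has corners (479,120), (562,123), (573,264) and (495,258), parallel to the panels.

Run:
```python
from h import *
np.set_printoptions(suppress=True,precision=4)
c=capture("top"); s=capture("side"); st=env.read_state()
R=Rn.from_euler('xyz',st['tcp_rot'],degrees=True).as_matrix()
foot=st['position']+R@[-.0307,.0007,.1397]
a=np.radians(2.5); tx=np.array([np.cos(a),np.sin(a),0]); ty=np.array([-tx[1],tx[0],0]); up=np.array([0,0,1])
C=np.array([foot+.017*ty+i*.0225*tx+h*up for h,i in((.1,-1),(.1,1),(0,1),(0,-1))])
print("pred side",proj(s,C).tolist(),"\nobs (near-left is +x)",[[170+(u-400)/2.5,130+v/2.5] for u,v in((562,123),(479,120),(495,258),(573,264))])
print("pred top",proj(c,C[:2]).tolist(),"obs",[[160+69/2.5,110+104/2.5],[160+69/2.5,110+37/2.5]])
print("foot",foot)
```

```text
pred side [[228.7901794815511, 178.123787741772], [200.24203640436053, 177.31751364292043], [207.96746210649673, 234.428731194294], [234.85709742492185, 235.6905507837721]] 
obs (near-left is +x) [[234.8, 179.2], [201.6, 178.0], [208.0, 233.2], [239.2, 235.6]]
pred top [[185.33837078824786, 150.53109517872474], [185.6193958444197, 124.21273098944533]] obs [[187.6, 151.6], [187.6, 124.8]]
foot [0.632  0.1017 0.1659]
```

Only the left-hand corners are reliable, because the right ones include the side face. Those agree with the prediction to 1-2 px, so the hover is good to about 2 mm. I lower in guarded steps.

```bash
python3 -m handwheel '[[[-0.11,0,0.18,0,0,0,38],[-0.15,0,0.26,0,0,0,38],[-0.1,0,0.17,0,0,0,38],[0,0,0,0,0,0,38]]]'
python3 -m handwheel '[[[-0.08,0,0.13,0,0,0,38],[-0.08,0,0.13,0,0,0,38],[0,0,0,0,0,0,38]]]'
python3 -m handwheel '[[[-0.1,0,0.17,0,0,0,38],[-0.1,0,0.17,0,0,0,38],[-0.1,0,0.17,0,0,0,38],[0,0,0,0,0,0,38]]]'
```

```text
time: 23.05
position: [0.6332, 0.0576, 0.2715]
tcp_rot: [-179.8, -29.9, 92.4]
contact_force: [-0.1, -0.7, -2.0]
width: 0.0451
grip_force: 39.6
time: 23.35
position: [0.6335, 0.0572, 0.2604]
tcp_rot: [-179.9, -29.9, 92.5]
contact_force: [0.2, 0.2, -2.0]
width: 0.045
grip_force: 39.6
time: 23.75
position: [0.6334, 0.057, 0.2361]
tcp_rot: [-179.9, -29.9, 92.4]
contact_force: [-0.2, 0.6, -2.7]
width: 0.0451
grip_force: 39.6
```

```bash
python3 -m handwheel '[[[-0.1,0,0.17,0,0,0,38],[-0.1,0,0.17,0,0,0,38],[-0.1,0,0.17,0,0,0,38],[0,0,0,0,0,0,38]]]'
python3 -m handwheel '[[[-0.1,0,0.17,0,0,0,38],[-0.1,0,0.17,0,0,0,38],[-0.1,0,0.17,0,0,0,38],[0,0,0,0,0,0,38]]]'
python3 -m handwheel '[[[-0.1,0,0.17,0,0,0,38],[-0.1,0,0.17,0,0,0,38],[-0.1,0,0.17,0,0,0,38],[-0.04,0,0.07,0,0,0,38],[0,0,0,0,0,0,38]]]'
python3 - <<'E'
from h import *
c=capture("top"); s=capture("side")
b=cv2.resize(s["image"][130:330,170:330],(480,600),interpolation=cv2.INTER_NEAREST)
cv2.imwrite("pics/g5.png",b[...,::-1])
E
```

```text
time: 24.15
position: [0.6333, 0.0568, 0.2125]
tcp_rot: [-179.9, -29.9, 92.4]
contact_force: [-0.0, -0.3, -2.1]
width: 0.0455
grip_force: 39.6
time: 24.55
position: [0.6333, 0.0565, 0.1889]
tcp_rot: [-179.9, -29.9, 92.4]
contact_force: [-0.1, -0.2, -1.5]
width: 0.0451
grip_force: 39.6
time: 25.05
position: [0.6335, 0.0564, 0.1628]
tcp_rot: [-179.9, -29.9, 92.5]
contact_force: [0.8, 0.1, -1.3]
width: 0.045
grip_force: 39.6
```

View pics/g5.png

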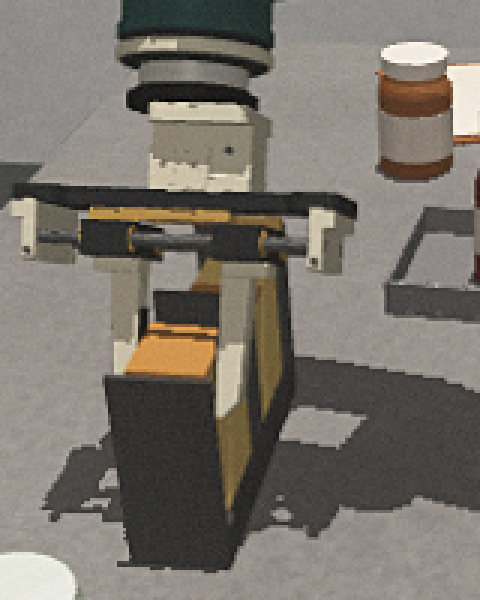

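The wedge is entering the gap between the panel and cheese_b, with its rind top at (170,355) just above the panel top. There is no contact. I continue slowly.

```bash
python3 -m handwheel '[[[-0.03,0,0.1,0,0,0,38],[-0.05,0,0.1,0,0,0,38],[-0.05,0,0.08,0,0,0,38],[0,0,0,0,0,0,38]]]'
python3 -m handwheel '[[[-0.025,0,0.04,0,0,0,38],[-0.025,0,0.04,0,0,0,38],[0,0,0,0,0,0,38]]]'
```

```text
time: 25.55
position: [0.6334, 0.0574, 0.1504]
tcp_rot: [-179.9, -29.9, 92.5]
contact_force: [-0.5, 0.6, -0.9]
width: 0.0448
grip_force: 39.6
time: 25.85
position: [0.6336, 0.0573, 0.1472]
tcp_rot: [-180.0, -29.9, 92.5]
contact_force: [0.4, -1.0, -1.6]
width: 0.0449
grip_force: 39.6
```

```bash
python3 -m handwheel '[[[-0.025,0,0.04,0,0,0,38],[-0.025,0,0.04,0,0,0,38],[0,0,0,0,0,0,38]]]'
python3 -m handwheel '[[[-0.012,0,0.02,0,0,0,38],[0,0,0,0,0,0,38]]]'
python3 -m handwheel '[[[-0.012,0,0.02,0,0,0,38],[0,0,0,0,0,0,38]]]'
python3 -m handwheel '[[[-0.012,0,0.02,0,0,0,38],[0,0,0,0,0,0,38]]]'
```

```text
time: 26.15
position: [0.6337, 0.0571, 0.1438]
tcp_rot: [180.0, -29.9, 92.5]
contact_force: [0.1, -0.7, -0.2]
width: 0.0451
grip_force: 40.0
time: 26.35
position: [0.6338, 0.0572, 0.1435]
tcp_rot: [180.0, -29.9, 92.5]
contact_force: [-3.6, -0.6, 4.8]
width: 0.0452
grip_force: 43.3
time: 26.55
position: [0.6339, 0.0572, 0.1433]
tcp_rot: [179.9, -30.0, 92.6]
contact_force: [-6.8, -0.1, 12.2]
width: 0.0449
grip_force: 46.9
time: 26.75
position: [0.634, 0.0572, 0.1431]
tcp_rot: [179.9, -30.0, 92.6]
contact_force: [-11.0, -0.8, 18.8]
width: 0.0448
grip_force: 50.5
```

```bash
python3 -m handwheel '[[[0.036,0,-0.06,0,0,0,38],[0,-0.04,0,0,0,0,38],[0,0,0,0,0,0,38]]]'
python3 -m handwheel '[[[-0.024,0,0.04,0,0,0,38],[0,0,0,0,0,0,38]]]'
python3 -m handwheel '[[[-0.012,0,0.02,0,0,0,38],[0,0,0,0,0,0,38]]]'
python3 -c "
from h import *
print(env.read_state()['moment'],env.read_state()['contact_force'])"
```

```text
time: 27.05
position: [0.632, 0.0571, 0.1436]
tcp_rot: [180.0, -29.9, 92.5]
contact_force: [-0.6, 0.4, 1.2]
width: 0.0447
grip_force: 41.3
time: 27.25
position: [0.6322, 0.0571, 0.1432]
tcp_rot: [179.9, -30.0, 92.6]
contact_force: [-9.9, -1.6, 15.3]
width: 0.0445
grip_force: 49.9
time: 27.45
position: [0.6323, 0.0571, 0.1431]
tcp_rot: [179.9, -30.0, 92.6]
contact_force: [-13.9, -1.5, 23.1]
width: 0.0449
grip_force: 54.1
[-0.14380138  1.01132894  0.26646995] [-13.87528901  -1.5446686   23.08952516]
```

The contact height is the same after a 2 mm sideways shift, so this is the tray floor. I unload, release gently and back out along the fingers.

```bash
python3 -m handwheel '[[[0.036,0,-0.06,0,0,0,38],[0,0,0,0,0,0,38]]]' 10
python3 -m handwheel '[[[0,0,0,0,0,0,46],[0,0,0,0,0,0,48],[0,0,0,0,0,0,51],[0,0,0,0,0,0,54],[0,0,0,0,0,0,57],[0,0,0,0,0,0,57]]]'
python3 -m handwheel '[[[0,0,-0.2,0,0,0,57],[0,0,-0.5,0,0,0,57],[0,0,-0.8,0,0,0,57],[0,0,-0.8,0,0,0,57],[0,0,-0.8,0,0,0,57],[0,0,0,0,0,0,57]]]'
```

```text
time: 27.65
position: [0.6321, 0.0571, 0.1437]
tcp_rot: [180.0, -29.9, 92.5]
contact_force: [0.9, -0.4, -0.1]
width: 0.0445
grip_force: 10.5
time: 28.25
position: [0.632, 0.0571, 0.1435]
tcp_rot: [-180.0, -29.9, 92.5]
contact_force: [-0.7, -0.7, 0.4]
width: 0.057
grip_force: 0.6
time: 28.85
position: [0.6357, -0.0065, 0.2558]
tcp_rot: [179.6, -29.8, 92.6]
contact_force: [0.1, 0.5, 0.5]
width: 0.0568
grip_force: 0.0
```

```bash
python3 -m handwheel '[[[0.4,0,-0.7,0,0,0,57],[0.4,0,-0.7,0,0,0,57],[0.4,0,-0.7,0,0,0,57],[0.4,-0.3,-0.7,0,0,0,57],[0,-0.9,0,0,0,0,57],[0,-0.9,0,0,0,0,57],[-0.6,-0.5,-0.4,0,0,0,57],[-0.8,-0.3,-0.5,0,0,0,57],[-0.8,0,-0.5,0,0,0,57],[-0.8,0,-0.5,0,0,0,57],[-0.8,0,-0.5,0,0,0,57],[-0.8,0,-0.5,0,0,0,57],[0,0,0,0,0,0,57]]]'
python3 - <<'E'
from h import *
c=capture("top"); s=capture("side")
a=cv2.resize(c["image"][120:300,190:450],(420,290)); b=cv2.resize(s["image"][120:330,190:380],(380,420))
o=np.zeros((420,800,3),np.uint8); o[:290,:420]=a; o[:,420:]=b
cv2.imwrite("pics/g6.png",o[...,::-1])
E
```

```text
time: 30.15
position: [0.5284, -0.2307, 0.3876]
tcp_rot: [-179.9, -30.0, 92.3]
contact_force: [0.7, 0.5, -0.5]
width: 0.0567
grip_force: 0.0
```

View pics/g6.png

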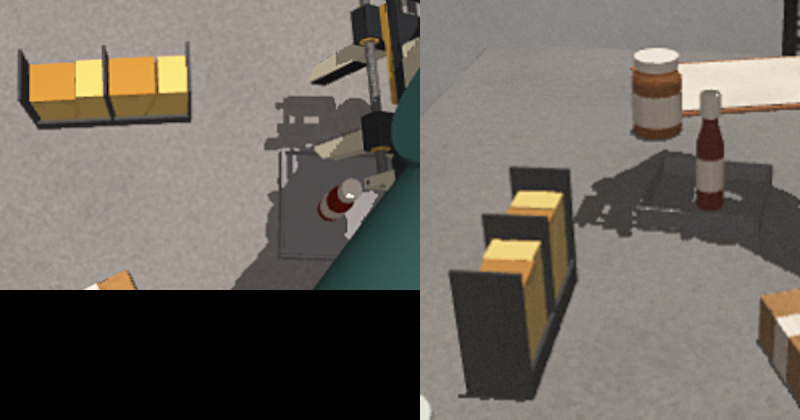

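The wedge sits flush beside cheese_b at left (50,80), level with the other bay. The bottle stands upright in the returns box at right (710,150), and the gripper is clear.

```bash
python3 -c "
from bench import finish_job
print(finish_job())"
```

```text
the job is handed in; nothing more can be done
None
```

The job is handed in at about 30 s on the robot's clock: the bottle stands upright in the returns box, the wedge stands narrow end down beside cheese_b and looks flush in the last picture, and I saw no sign of contact with anything else, though the judge's result was not shown.

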